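Run a fingertip along the dashboard trim strip to seat it

ROBOT

A 6-joint arm with a two-finger parallel gripper is mounted at the origin on the work surface. World frame = base frame: x ahead of the robot, y to its left, z up, the work surface at z = 0. Lengths are in m, angles in rad, forces in N, time in s.
With the tool pointing down it reaches from about 0.275 to 0.825 m from the base axis. Payload 5.2 kg.
Tool frame: the origin (TCP) lies at the very end of the fingers, on their centre line; the grasp point (between the pads) lies 19 mm behind it (arm.grasp_offset is the distance from the TCP to the grasp point, in m); z points along the fingers, y is the direction in which the jaws open and shut (so a half turn about z gives the same grasp; the last joint's range is limited). The gripper opens to 93 mm and grips with 3 to 60 N. Pads are 15 mm wide; open, the fingers measure 128 mm over their backs; the gripper's body (75 mm by 188 mm) begins 65 mm behind the grasp point.
Start: joints at [0.997, 0.259, 1.535, -0, 1.348, -0.203], TCP at [0.199, 0.513, 0.219] pointing down, gripper open.
Joint ranges: [-3.14, 3.14], [-0.91, 2.08], [0.19, 2.58], [-1.22, 4.36], [0.22, 2.71], [-3.12, 3.12]. Speed limits (rad/s): [2.57, 2.57, 3.14, 3.14, 3.14, 3.14].

INTERFACE

Orientations are given as a unit quaternion [x, y, z, w].
In Python, from cell import arm gives the robot as it stands. The module is installed in compiled form; this text tells all that it offers.
- The arm moves only by the tool servo_tool, never from a script. Its argument "increments" is a list of rows, each a list of 7 numbers: the shift along the tool's x, y, z in mm, then the turn, a rotation vector about the tool's x, y, z in degrees, then the finger opening in mm, from 0 to 93. A call has 1 to 5 rows; each row is the pose to reach, as a shift and turn from the pose commanded when the call began, along the tool's axes at that moment; what a row does not reach only later rows make up. A row lasts 1/12 s, in which the tool goes at most 41.7 mm and 7.16 degrees, less where a joint would pass 70% of its speed; a pose out of reach is approached as far as the arm can. A call with a gripper value outside its range is refused whole. The fingers move at their own pace and stop on an object; "force" is the grip in N (left out, the last holds). Time passes only in rows, so rows that repeat a pose let the fingers close. It gives the time, the measured TCP pose, the force and the opening at its end, in the units of the state.
- arm.get_obs(): the state, without advancing time (a new reading comes with each control period).
- arm.read_camera(name): name is "side" or "top"; returns the picture (420x560x3 uint8, red, green, blue); there is no depth.
- arm.camera_model(name): a dict with "camera_matrix" (3x3 intrinsics, pixels), "dist_coeffs" ([k1, k2, p1, p2, k3] as OpenCV has them; the pictures are not rectified), "camera_from_world" (4x4, takes a point from world to camera coordinates). Camera axes: x right, y down, z forward; pixel columns grow to the right and rows downward; lengths in m; the calibration is good to about 2 mm. A picture is of the moment at which its call begins. camera_model takes no time and is no camera call.
- arm.hand_in(): hands the job in, once; it reports no verdict.
The state is a dict: "clock": time; "qpos": joint angles; "joint_velocities": joint speeds; "joint_efforts": joint torques, N m; "ee_pos": TCP position; "eef_rot": TCP orientation; "wrist_force": force on the tool from outside, world axes, zero at the start; "ft_torque": the same for the moment, N m; "gripper_width": finger opening in m.
Only numpy, scipy, OpenCV 4.12 (cv2) and the standard library are available. Lean on these libraries where they do the work, as an engineer would, in place of code of your own. Each camera call takes 0.05 s, during which the arm holds its last target. There are 200 camera calls.

TASK

The metal decor strip lies in its channel on the dashboard trim panel with its clips only started, so it still stands proud. Run a fingertip along the top of the strip, from the end next to the air vent to the plain end, with a light touch, so that it goes down fully home over its whole length, then take the hand away. Press gently, do not pry or lift the strip, and leave the other things on the bench alone.

Things in the scene. Friction and masses are not known exactly. Their poses are not given: they have to be found in the camera images.
- fascia: dashboard trim panel: long flat black plastic moulding, 620 x 150 mm, fixed face up on two low rests. Origin on the bench (z = 0) below the strip's middle; y runs along the panel to the air vent, x across it. Face 48 mm above the bench. Vent with vanes at y = 171 to 285 mm (frame to 55 mm, tab to 59 mm high); the -y end is plain and rounded. The strip's channel, 26 mm wide and 3 mm deep, runs along x = 0
- strip: decor strip: straight stiff bar of brushed metal, 300 mm long (its y axis, pointing to the vent), 22 mm wide, 6 mm thick, in the panel's channel; origin at its centre, 3 mm under its top. Fully home its top is level, 51 mm above the bench (3 mm above the panel's face). At the start its middle is 6 to 9 mm too high and its ends up to 3 mm higher or lower than that
- strip_vent_end (a point): middle of the strip's top edge at the end next to the air vent, 150 mm from the strip's middle
- strip_mid (a point): middle of the strip's top face. The strip sinks under a finger with about 1 to 3 N (up to about 12 N close to an end that is already home), tips when pressed off its middle, and stays where it is left. Once home it rests on felt that gives about 1 mm for each 3 to 6 N
- strip_plain_end (a point): middle of the strip's top edge at the other end, towards the plain rounded end of the panel, 150 mm from the strip's middle
- spray_bottle: loose bystander: black spray bottle with a white trigger head, 62 mm wide, 193 mm tall, standing on the bench beside the panel's plain end; origin at the middle of its foot
- tape_roll: loose bystander: roll of masking tape lying flat, 100 mm across, 24 mm high; origin at the centre of its underside
- brush: loose bystander: small detailing brush lying on the bench, 200 mm long, 28 mm wide, 22 mm high; origin on the bench below its middle
- polish_jar: loose bystander: white jar of polish with a black lid, 68 mm wide, 75 mm tall, upright; origin at the middle of its foot

How it is judged:
On the way, in this order (a step that is already met when the one before it is completed fails the run):
1. a fingertip touches the strip near its vent end (contact force between the fingers and strip above 0.3 N and y of the grasp point in the frame of fascia above 0.1 m), for 0.1 s.
2. then touches it between the vent end and the middle (contact force between the fingers and strip above 0.3 N and y of the grasp point in the frame of fascia between 0.035 and 0.085 m), for 0.1 s.
3. then touches it at the middle (contact force between the fingers and strip above 0.3 N and y of the grasp point in the frame of fascia between -0.025 and 0.025 m), for 0.1 s.
4. then touches it between the middle and the plain end (contact force between the fingers and strip above 0.3 N and y of the grasp point in the frame of fascia between -0.085 and -0.035 m), for 0.1 s.
5. then touches it near its plain end (contact force between the fingers and strip above 0.3 N and y of the grasp point in the frame of fascia below -0.1 m), for 0.1 s.
At the end, for the whole second after the job is handed in: the strip is down within 2 mm of fully home (top no more than 53 mm above the bench) at both ends and in the middle, after a fingertip has touched it along its whole length in order from the vent end to the plain end (z of each of strip_vent_end, strip_mid, strip_plain_end in the frame of fascia below 0.053 m).
It fails at once if the strip or the panel is pressed hard (more than 30 N) (contact force between the fingers and fascia above 30 N).
It fails at once if an end of the strip is pried or lifted up (more than 16 mm above home) (z of any of strip_vent_end, strip_plain_end in the frame of fascia above 0.067 m).
It fails at once if another thing on the bench is moved (more than 15 mm) or knocked over (distance of any of spray_bottle, tape_roll, brush, polish_jar from where it was at the start of the episode above 0.015 m or angle between spray_bottle's own z axis and vertical above 0.3 rad).
It also fails if it takes over 43 s, if anything falls off the work surface, if the arm or the gripper's body presses on something with over 40 N, if the wrist force passes 120 N, or if a joint passes its speed limit or range.

## Working session

There is one attempt and no reset: what is moved stays moved. The work goes in short steps, Python scripts to look and compute and a tool call to move; the robot and the scene stay as the last step left them, time stands still between calls to the robot, and variables do not carry over. Pictures are saved under pics/ and viewed, on a budget of 10 in all, crops included, one or two more only if the job needs it, and the job is handed in when it is done.

Besides the shell and the picture viewer there is one more tool, called after "Emit:" as name(argument=value, ...) on one line, values as JSON. servo_tool: Moves the arm, as the interface text tells. Its arguments: {"type":"object","properties":{"increments":{"type":"array","items":{"type":"array","items":{"type":"number"}}},"force":{"type":"number"}},"required":["increments"]}

```bash
mkdir -p pics
python3 - <<'E'
from cell import arm
import cv2
for n in("top","side"):
    cv2.imwrite(f"pics/{n}0.png",arm.read_camera(n)[:,:,::-1])
    m=arm.camera_model(n);print(n,m)
o=arm.get_obs();print(o)
E
```

```text
top {'camera_matrix': array([[483.8025449 ,   0.        , 278.65291172],
       [  0.        , 483.8025449 , 210.93368394],
       [  0.        ,   0.        ,   1.        ]]), 'dist_coeffs': array([-0.12336055,  0.        ,  0.        ,  0.        ,  0.        ]), 'camera_from_world': array([[-1.38255940e-02, -9.99904392e-01,  2.44634993e-04,
         3.26782498e-02],
       [-9.91984142e-01,  1.36853476e-02, -1.25619160e-01,
         5.73422664e-01],
       [ 1.25603802e-01, -1.97943353e-03, -9.92078508e-01,
         9.04216403e-01],
       [ 0.00000000e+00,  0.00000000e+00,  0.00000000e+00,
         1.00000000e+00]])}
side {'camera_matrix': array([[484.32336366,   0.        , 283.35007646],
       [  0.        , 484.32336366, 211.32731832],
       [  0.        ,   0.        ,   1.        ]]), 'dist_coeffs': array([-0.04907264,  0.        ,  0.        ,  0.        ,  0.        ]), 'camera_from_world': array([[-0.93468847, -0.35532932,  0.00992699,  0.54401422],
       [-0.25244355,  0.64387004, -0.72229055,  0.15721728],
       [ 0.25025932, -0.67762265, -0.69151849,  0.81898192],
       [ 0.        ,  0.        ,  0.        ,  1.        ]])}
{'clock': 0.1, 'qpos': array([ 9.97223734e-01,  2.59262385e-01,  1.53595330e+00,  6.19473709e-06,
        1.34799580e+00, -2.02752675e-01]), 'joint_velocities': array([ 0.00165261, -0.00065145, -0.00426121,  0.00021686, -0.0012884 ,
       -0.00051291]), 'joint_efforts': array([ 1.62951052e-03, -4.38203466e+01, -2.84645820e+01,  7.18356203e-02,
        3.62373807e-02, -7.48977072e-05]), 'ee_pos': array([0.19899396, 0.51222281, 0.21791316]), 'eef_rot': array([ 1.84350096e-01,  9.82860309e-01, -7.48055788e-04, -3.09149532e-04]), 'wrist_force': array([ 0.12036893, -0.44838884, -0.44423199]), 'ft_torque': array([0.02503772, 0.03500444, 0.02530262]), 'gripper_width': 0.09316063344284863}
```

View pics/top0.png

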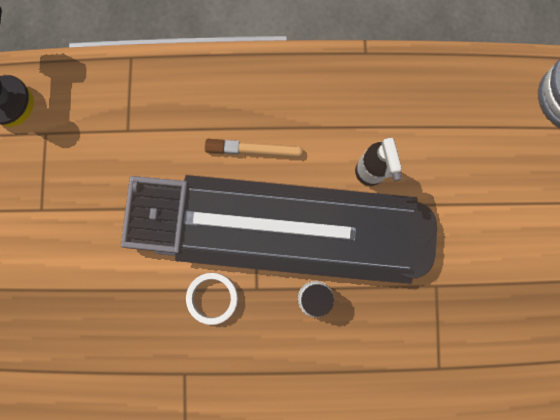

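View pics/side0.png

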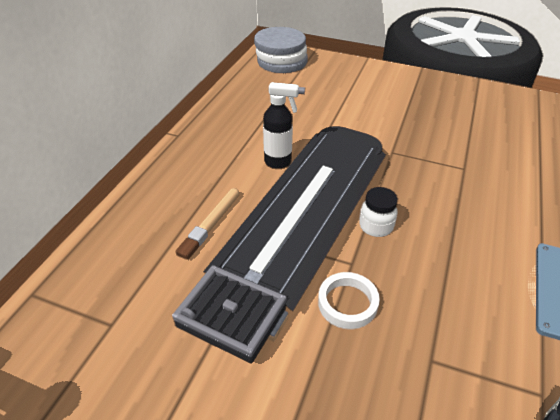

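The top view shows the strip running from about (190,217) at the vent to (353,233) at the plain end. The bottle is at (378,165), the brush at (255,148), the tape at (212,299) and the jar at (317,299). The side view agrees. Next I measure the strip.

```bash
cat > h.py <<'E'
import numpy as np,cv2
from cell import arm
def ray(n,uv):
    m=arm.camera_model(n);T=np.array(m["camera_from_world"]);R=T[:3,:3]
    p=cv2.undistortPoints(np.array([[uv]],float),m["camera_matrix"],m["dist_coeffs"])[0,0]
    return -R.T@T[:3,3],R.T@np.array([*p,1])
def onz(n,uv,z):
    c,d=ray(n,uv);return c+d*(z-c[2])/d[2]
def tri(a,b):
    (c,d),(e,f)=ray("top",a),ray("side",b)
    s=np.linalg.lstsq(np.c_[d,-f],e-c,rcond=None)[0]
    P,Q=c+s[0]*d,e+s[1]*f
    return (P+Q)/2,np.linalg.norm(P-Q)
def strip(n,img,box):
    x0,y0,x1,y1=box
    hsv=cv2.cvtColor(img,cv2.COLOR_RGB2HSV)
    m=np.zeros(img.shape[:2],np.uint8)
    m[y0:y1,x0:x1]=((hsv[...,2]>125)&(hsv[...,1]<60))[y0:y1,x0:x1]
    k,l,s,c=cv2.connectedComponentsWithStats(m)
    i=1+np.argmax(s[1:,4]);pts=np.argwhere(l==i)[:,::-1].astype(np.float32)
    r=cv2.minAreaRect(pts);b=cv2.boxPoints(r)
    c=np.array(r[0]);e=sorted([((b[j]+b[(j+1)%4])/2) for j in range(4)],key=lambda q:-np.linalg.norm(q-c))[:2]
    return r,sorted(e,key=lambda q:q[0] if n=="top" else -q[1])
E
python3 - <<'E'
from h import *
t=cv2.imread("pics/top0.png")[:,:,::-1];s=cv2.imread("pics/side0.png")[:,:,::-1]
rt,et=strip("top",t,(186,205,362,245));rs,es=strip("side",s,(240,160,340,285))
print(rt,et,rs,es)
E=[onz("top",e,.0585) for e in et];print(E,np.linalg.norm(E[0]-E[1]))
for a,b in zip(et,es):print(tri(a,b))
S=[onz("side",e,.0585) for e in es];print(S,np.linalg.norm(S[0]-S[1]))
for q in[(378,165),(397,160),(317,299)]:print(onz("top",q,.1))
for q in[(128,178),(124,248),(187,182),(181,250)]:print("vent",onz("top",q,.055))
E
python3 -c "
import cv2
a=cv2.imread('pics/top0.png')[195:250,180:365];cv2.imwrite('pics/c.png',cv2.resize(a,None,fx=4,fy=4))"
```

```text
((270.07000732421875, 224.75489807128906), (168.10523986816406, 12.542074203491211), 5.36773681640625) [array([186.38597, 216.89197], dtype=float32), array([353.75406, 232.61783], dtype=float32)] ((287.77685546875, 226.30410766601562), (17.04050064086914, 145.15493774414062), 36.27661895751953) [array([244.83392, 284.81387], dtype=float32), array([330.7198 , 167.79434], dtype=float32)]
[array([0.56198556, 0.20050299, 0.0585    ]), array([ 0.52766594, -0.11675204,  0.0585    ])] 0.31910592970700324
(array([0.5682644 , 0.20618876, 0.03411587]), np.float64(0.0070721563692229235))
(array([ 0.5258282 , -0.11805836,  0.05292693]), np.float64(0.004631064325315571))
[array([0.56312859, 0.22348468, 0.0585    ]), array([ 0.52191029, -0.11150728,  0.0585    ])] 0.33751823739662684
[ 0.64861312 -0.15955172  0.1       ]
[ 0.65778536 -0.19558767  0.1       ]
[ 0.40693662 -0.04112648  0.1       ]
vent [0.64007584 0.31705897 0.055     ]
vent [0.50408443 0.32144157 0.055     ]
vent [0.63010874 0.20074675 0.055     ]
vent [0.49932765 0.21097331 0.055     ]
```

View pics/c.png

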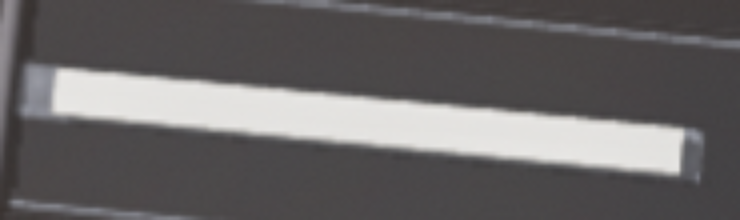

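The crop shows the bright strip spanning u≈193 to 351, with grey channel ends beyond it at (186–193) and (351–355). I'll remeasure with a higher threshold.

```bash
sed -i 's/>125)/>190)/' h.py
python3 - <<'E'
from h import *
t=cv2.imread("pics/top0.png")[:,:,::-1];s=cv2.imread("pics/side0.png")[:,:,::-1]
rt,et=strip("top",t,(186,205,362,245));rs,es=strip("side",s,(240,160,340,285))
print(et,es)
E=[onz("top",e,.0585) for e in et];print(E,np.linalg.norm(E[0]-E[1]))
for a,b in zip(et,es):print(tri(a,b))
P,V=E[1],E[0];u=(V-P)/np.linalg.norm(V-P);M=(P+V)/2
print("mid",M,"u",u,"yaw of strip from +y deg",np.degrees(np.arctan2(-u[0],u[1])))
o=arm.get_obs()
from scipy.spatial.transform import Rotation as R
r=R.from_quat(o["eef_rot"]).as_matrix();print(r)
for d in(.125,.06,0,-.06,-.125):
    W=M+u*d;W[2]=.0;print(d,W)
print((r.T@(M+u*.125+[0,0,.05]-o["ee_pos"]))*1000)
E
```

```text
[array([192.98895, 217.11539], dtype=float32), array([349.7937 , 232.15146], dtype=float32)] [array([254.08432, 270.82428], dtype=float32), array([327.0669 , 165.28029], dtype=float32)]
[array([0.56139036, 0.18783452, 0.0585    ]), array([ 0.52866739, -0.10924289,  0.0585    ])] 0.2988741905624604
(array([0.56208416, 0.18866344, 0.05411225]), np.float64(0.00037877319568623984))
(array([ 0.52861996, -0.1081052 ,  0.06544822]), np.float64(0.0010372130875977504))
mid [0.54502888 0.03929582 0.0585    ] u [0.10948744 0.99398818 0.        ] yaw of strip from +y deg -6.285769774089927
[[-9.32029893e-01  3.62380323e-01 -8.83509923e-04]
 [ 3.62381248e-01  9.32028965e-01 -1.35648519e-03]
 [ 3.31893297e-04 -1.58445218e-03 -9.99998690e-01]]
0.125 [0.55871481 0.16354434 0.        ]
0.06 [0.55159812 0.09893511 0.        ]
0 [0.54502888 0.03929582 0.        ]
-0.06 [ 0.53845963 -0.02034348  0.        ]
-0.125 [ 0.53134295 -0.08495271  0.        ]
[-461.6614315  -194.44931511  109.56818151]
```

Emit:
servo_tool(increments=[[-38,-16,0,0,0,-3,0],[-76,-32,0,0,0,-6,0],[-114,-48,0,0,0,-9,0],[-152,-64,0,0,0,-12,0],[-190,-80,0,0,0,-15,0]], force=10)

```text
clock: 0.52
ee_pos: [0.348, 0.3677, 0.2184]
eef_rot: [0.053, 0.999, -0.0, -0.0]
wrist_force: [0.5, -0.2, 0.4]
gripper_width: 0.0643
```

```bash
cat >> h.py <<'E'
from scipy.spatial.transform import Rotation as Rn
M=np.array([0.54503,0.0393,0]);U=np.array([.10949,.99399,0])
def go(d,z):
    o=arm.get_obs();r=Rn.from_quat(o["eef_rot"]).as_matrix()
    T=np.c_[[-U[1],U[0],0],U,[0,0,-1]]
    print(o["clock"],"pos",o["ee_pos"].round(4),"F",o["wrist_force"].round(2),"w",round(o["gripper_width"],4))
    e=o["ee_pos"]-M;print("along",(e@U*1000).round(1),"across",(e@[U[1],-U[0],0]*1000).round(1))
    print("shift",(r.T@(M+U*d+[0,0,z]-o["ee_pos"])*1000).round(1),"turn",np.degrees(Rn.from_matrix(r.T@T).as_rotvec()).round(2))
E
python3 -c "from h import *;go(.118,.1)"
```

```text
0.5167 pos [0.348  0.3677 0.2184] F [ 0.52 -0.24  0.44] w 0.0643
along 304.8 across -231.8
shift [-231.1 -187.7  118.3] turn [-0.02 -0.03  0.23]
```

Emit:
servo_tool(increments=[[-31,-24,10,0,0,0,0],[-62,-48,20,0,0,0,0],[-93,-72,30,0,0,0,0],[-124,-96,40,0,0,0,0],[-155,-120,50,0,0,0,0]])

```text
clock: 0.93
ee_pos: [0.4892, 0.2314, 0.1679]
eef_rot: [0.055, 0.999, -0.0, -0.0]
wrist_force: [0.0, -0.7, -1.0]
gripper_width: 0.0308
```

Emit:
servo_tool(increments=[[-25,-20,20,0,0,0,0],[-45,-40,40,0,0,0,0],[-60,-55,55,0,0,0,0],[-65,-58,60,0,0,0,0],[-65,-58,60,0,0,0,0]])

```text
clock: 1.35
ee_pos: [0.5464, 0.167, 0.1066]
eef_rot: [0.056, 0.998, -0.0, -0.002]
wrist_force: [-0.6, -0.2, 0.3]
gripper_width: 0.0012
```

Run:
```python
from h import *
for n in("top","side"): cv2.imwrite(f"pics/{n}1.png",arm.read_camera(n)[:,:,::-1])
go(.118,.07)
a=cv2.imread("pics/side1.png")[120:370,140:440];b=cv2.imread("pics/top1.png")[120:320,110:450]
a=cv2.resize(a,(480,400));b=cv2.resize(b,None,fx=.9,fy=.9)
c=np.zeros((400,480+306,3),np.uint8);c[:,:480]=a;c[:b.shape[0],480:480+b.shape[1]]=b
cv2.imwrite("pics/m1.png",c)
```

```text
1.45 pos [0.5462 0.1689 0.1088] F [-0.8   0.24  0.18] w 0.0007
along 129.0 across -13.0
shift [-13.  -11.   38.7] turn [ 0.02 -0.05  0.03]
```

View pics/m1.png

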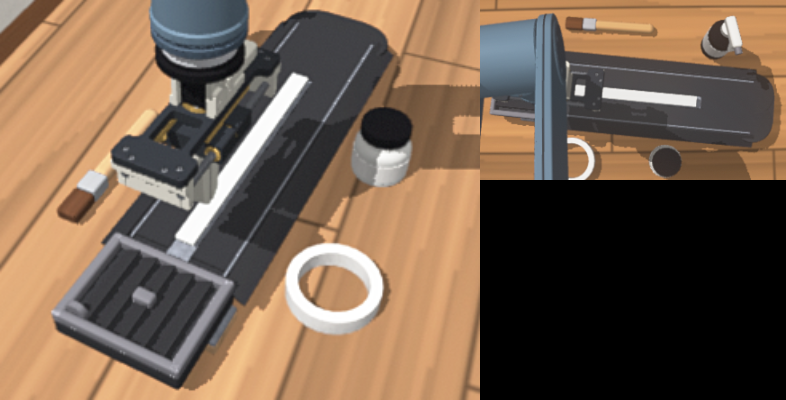

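The hand is closed above the vent end, with the body along the strip. Everything else is undisturbed and clear. I'll centre it and descend.

Emit:
servo_tool(increments=[[-7,-5,10,0,0,0,0],[-13,-11,20,0,0,0,0],[-13,-11,30,0,0,0,0],[-13,-11,38,0,0,0,0],[-13,-11,38,0,0,0,0]])

```text
clock: 1.87
ee_pos: [0.5566, 0.1561, 0.0682]
eef_rot: [0.054, 0.999, -0.0, -0.002]
wrist_force: [-0.5, 0.3, 0.2]
gripper_width: 0.0006
```

```bash
python3 -c "from h import *;go(.115,.055)"
```

```text
1.8667 pos [0.5566 0.1561 0.0682] F [-0.54  0.3   0.2 ] w 0.0006
along 117.3 across -1.3
shift [-1.4 -2.3 13.2] turn [-0.04 -0.24  0.05]
```

Emit:
servo_tool(increments=[[-1,0,3,0,0,0,0],[-1,0,6,0,0,0,0],[-1,0,8,0,0,0,0],[-1,0,10,0,0,0,0],[-1,0,11,0,0,0,0]])

```text
clock: 2.28
ee_pos: [0.5594, 0.1559, 0.0596]
eef_rot: [0.054, 0.999, 0.0, 0.0]
wrist_force: [-0.3, 0.4, 0.2]
gripper_width: 0.0004
```

Emit:
servo_tool(increments=[[0,0,0.5,0,0,0,0],[0,0,1,0,0,0,0],[0,0,1.5,0,0,0,0],[0,0,2,0,0,0,0],[0,0,2,0,0,0,0]])

```text
clock: 2.7
ee_pos: [0.5594, 0.1559, 0.0577]
eef_rot: [0.054, 0.999, 0.0, 0.0]
wrist_force: [0.1, 0.8, -1.2]
gripper_width: 0.0004
```

Emit:
servo_tool(increments=[[0,0,0.5,0,0,0,0],[0,0,1,0,0,0,0],[0,0,1.5,0,0,0,0],[0,0,2,0,0,0,0],[0,0,2,0,0,0,0]])

```text
clock: 3.12
ee_pos: [0.5595, 0.1559, 0.0556]
eef_rot: [0.054, 0.999, 0.0, 0.0]
wrist_force: [0.8, -0.1, 0.5]
gripper_width: 0.0006
```

Emit:
servo_tool(increments=[[0,0,0.5,0,0,0,0],[0,0,1,0,0,0,0],[0,0,1.5,0,0,0,0],[0,0,2,0,0,0,0],[0,0,2,0,0,0,0]])

```text
clock: 3.53
ee_pos: [0.5595, 0.1559, 0.0535]
eef_rot: [0.054, 0.999, 0.0, 0.0]
wrist_force: [0.7, 0.2, 0.7]
gripper_width: 0.0007
```

Emit:
servo_tool(increments=[[0,0,0.5,0,0,0,0],[0,0,1,0,0,0,0],[0,0,1.5,0,0,0,0],[0,0,1.5,0,0,0,0],[0,0,1.5,0,0,0,0]])

```text
clock: 3.95
ee_pos: [0.5594, 0.1559, 0.0521]
eef_rot: [0.054, 0.999, -0.0, -0.0]
wrist_force: [1.7, 0.6, -0.1]
gripper_width: 0.0005
```

Run:
```python
from h import *
s=arm.read_camera("side");cv2.imwrite("pics/s2.png",cv2.resize(s[130:330,200:400,::-1],(800,600)[:1]*0 or (600,600)))
go(.115,.051)
```

```text
4.0 pos [0.5594 0.1559 0.0521] F [0.19 0.81 0.54] w 0.0006
along 117.5 across 1.5
shift [ 1.5 -2.5  1.1] turn [ 0.   -0.    0.04]
```

View pics/s2.png

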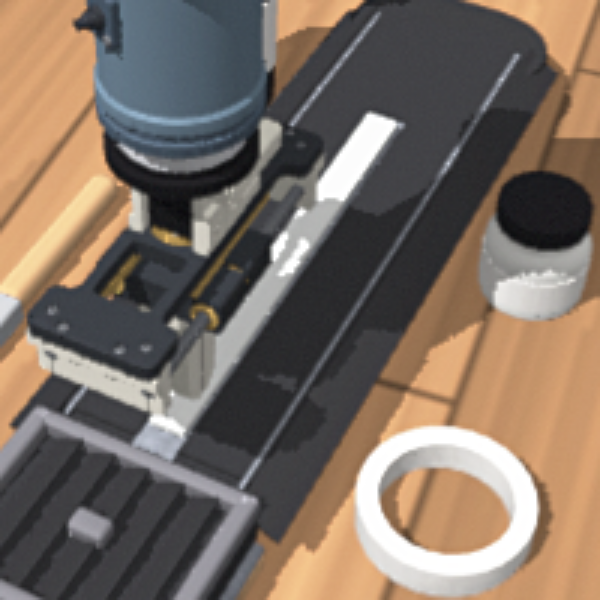

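The body sits over the strip's vent end, beside the vent frame and clear of it. The force is still within the noise, so I keep going down.

Emit:
servo_tool(increments=[[0,0,0.3,0,0,0,0],[0,0,0.6,0,0,0,0],[0,0,0.9,0,0,0,0],[0,0,1.2,0,0,0,0],[0,0,1.2,0,0,0,0]])

```text
clock: 4.42
ee_pos: [0.5594, 0.1559, 0.0511]
eef_rot: [0.054, 0.999, -0.0, 0.0]
wrist_force: [0.8, -0.2, 1.7]
gripper_width: 0.0008
```

Emit:
servo_tool(increments=[[0,0,0.3,0,0,0,0],[0,0,0.6,0,0,0,0],[0,0,0.6,0,0,0,0],[0,0,0.6,0,0,0,0],[0,0,0.6,0,0,0,0]])

```text
clock: 4.83
ee_pos: [0.5595, 0.1559, 0.0505]
eef_rot: [0.054, 0.999, -0.0, 0.0]
wrist_force: [-0.7, 0.1, 3.9]
gripper_width: 0.0008
```

Emit:
servo_tool(increments=[[0,-4,0.2,0,0,0,0],[0,-8,0.4,0,0,0,0],[0,-12,0.6,0,0,0,0],[0,-16,0.6,0,0,0,0],[0,-20,0.6,0,0,0,0]])

```text
clock: 5.25
ee_pos: [0.558, 0.1362, 0.0503]
eef_rot: [0.055, 0.999, 0.001, 0.001]
wrist_force: [0.6, 4.1, 6.7]
gripper_width: 0.0001
```

Emit:
servo_tool(increments=[[0,-4,0,0,0,0,0],[0,-8,0,0,0,0,0],[0,-12,0,0,0,0,0],[0,-16,0,0,0,0,0],[0,-20,0,0,0,0,0]])

```text
clock: 5.67
ee_pos: [0.5557, 0.1162, 0.0502]
eef_rot: [0.055, 0.999, 0.0, 0.001]
wrist_force: [0.7, 3.4, 4.4]
gripper_width: 0.0005
```

```bash
python3 -c "from h import *;go(.05,.05)"
```

```text
5.6667 pos [0.5557 0.1162 0.0502] F [0.68 3.44 4.44] w 0.0005
along 77.6 across 2.2
shift [  2.2 -27.6   0.1] turn [0.06 0.08 0.02]
```

Emit:
servo_tool(increments=[[0.5,-5,0,0,0,0,0],[1,-10,0,0,0,0,0],[1.5,-15,0,0,0,0,0],[2,-20,0,0,0,0,0],[2,-25,0,0,0,0,0]])

```text
clock: 6.08
ee_pos: [0.551, 0.0915, 0.0502]
eef_rot: [0.055, 0.999, 0.001, 0.001]
wrist_force: [1.3, 4.8, 5.9]
gripper_width: 0.0005
```

Emit:
servo_tool(increments=[[0,-5,0,0,0,0,0],[0,-10,0,0,0,0,0],[0,-15,0,0,0,0,0],[0,-20,0,0,0,0,0],[0,-25,0,0,0,0,0]])

```text
clock: 6.5
ee_pos: [0.5482, 0.0668, 0.0503]
eef_rot: [0.055, 0.999, 0.001, 0.001]
wrist_force: [1.2, 5.0, 5.6]
gripper_width: 0.0005
```

Emit:
servo_tool(increments=[[0,-5,0,0,0,0,0],[0,-10,0,0,0,0,0],[0,-15,0,0,0,0,0],[0,-20,0,0,0,0,0],[0,-25,0,0,0,0,0]])

```text
clock: 6.92
ee_pos: [0.5455, 0.0419, 0.0503]
eef_rot: [0.055, 0.999, 0.001, 0.001]
wrist_force: [0.8, 5.5, 6.9]
gripper_width: 0.0005
```

```bash
python3 -c "from h import *;go(-.06,.05)"
```

```text
6.9167 pos [0.5455 0.0419 0.0503] F [0.81 5.47 6.91] w 0.0005
along 2.7 across 0.2
shift [  0.2 -62.7   0.2] turn [0.07 0.09 0.01]
```

Emit:
servo_tool(increments=[[0,-5,0,0,0,0,0],[0,-10,0,0,0,0,0],[0,-15,0,0,0,0,0],[0,-20,0,0,0,0,0],[0,-25,0,0,0,0,0]])

```text
clock: 7.33
ee_pos: [0.5427, 0.0171, 0.0503]
eef_rot: [0.055, 0.999, 0.001, 0.001]
wrist_force: [0.6, 5.7, 6.3]
gripper_width: 0.0003
```

Emit:
servo_tool(increments=[[0,-5,0,0,0,0,0],[0,-10,0,0,0,0,0],[0,-15,0,0,0,0,0],[0,-20,0,0,0,0,0],[0,-25,0,0,0,0,0]])

```text
clock: 7.75
ee_pos: [0.5399, -0.0077, 0.0502]
eef_rot: [0.055, 0.999, 0.001, 0.001]
wrist_force: [0.9, 5.7, 7.2]
gripper_width: 0.0003
```

Emit:
servo_tool(increments=[[0,-5,0,0,0,0,0],[0,-10,0,0,0,0,0],[0,-15,0,0,0,0,0],[0,-20,0,0,0,0,0],[0,-25,0,0,0,0,0]])

```text
clock: 8.17
ee_pos: [0.537, -0.0326, 0.0501]
eef_rot: [0.055, 0.999, 0.001, 0.0]
wrist_force: [1.5, 4.3, 6.4]
gripper_width: 0.0009
```

```bash
python3 -c "from h import *;go(-.125,.05)"
```

```text
8.1667 pos [ 0.537  -0.0326  0.0501] F [1.45 4.32 6.4 ] w 0.0009
along -72.3 across -0.1
shift [ -0.1 -52.7   0.1] turn [0.07 0.05 0.02]
```

Emit:
servo_tool(increments=[[0,-5,0,0,0,0,0],[0,-10,0,0,0,0,0],[0,-15,0,0,0,0,0],[0,-20,0,0,0,0,0],[0,-25,0,0,0,0,0]])

```text
clock: 8.58
ee_pos: [0.5341, -0.0574, 0.05]
eef_rot: [0.055, 0.999, 0.001, 0.0]
wrist_force: [0.6, 4.9, 6.1]
gripper_width: 0.0007
```

Emit:
servo_tool(increments=[[0,-5,0,0,0,0,0],[0,-10,0,0,0,0,0],[0,-15,0,0,0,0,0],[0,-20,0,0,0,0,0],[0,-25,0,0,0,0,0]])

```text
clock: 9.0
ee_pos: [0.5311, -0.0824, 0.0499]
eef_rot: [0.055, 0.999, 0.0, -0.0]
wrist_force: [0.5, 3.8, 4.6]
gripper_width: 0.0005
```

Emit:
servo_tool(increments=[[0,-3,0,0,0,0,0],[0,-6,0.2,0,0,0,0],[0,-8,0.4,0,0,0,0],[0,-8,0.5,0,0,0,0],[0,-8,0.5,0,0,0,0]])

```text
clock: 9.42
ee_pos: [0.5303, -0.0905, 0.0495]
eef_rot: [0.055, 0.999, 0.0, 0.0]
wrist_force: [1.1, 3.0, 6.3]
gripper_width: 0.0005
```

```bash
python3 -c "from h import *;go(-.125,.05)"
```

```text
9.4167 pos [ 0.5303 -0.0905  0.0495] F [1.15 3.02 6.27] w 0.0005
along -130.6 across -0.4
shift [-0.4  5.6 -0.5] turn [0.03 0.   0.01]
```

Contact was held along the whole length. I lift straight up, back away, and check.

Emit:
servo_tool(increments=[[0,0,-10,0,0,0,0],[0,0,-40,0,0,0,0],[0,0,-80,0,0,0,0],[0,0,-120,0,0,0,0],[0,0,-160,0,0,0,0]])

```text
clock: 9.83
ee_pos: [0.5292, -0.0908, 0.2107]
eef_rot: [0.055, 0.999, -0.0, -0.001]
wrist_force: [0.9, 0.1, -0.5]
gripper_width: 0.0008
```

Emit:
servo_tool(increments=[[40,0,0,0,0,0,0],[80,0,0,0,0,0,0],[120,0,0,0,0,0,0],[160,0,0,0,0,0,0],[200,0,0,0,0,0,0]])

```text
clock: 10.25
ee_pos: [0.3291, -0.0684, 0.2089]
eef_rot: [0.054, 0.999, -0.0, -0.001]
wrist_force: [-1.0, -0.6, 1.0]
gripper_width: 0.0001
```

Run:
```python
from h import *
t=arm.read_camera("top");s=arm.read_camera("side");go(0,.2)
cv2.imwrite("pics/top9.png",t[:,:,::-1]);cv2.imwrite("pics/side9.png",s[:,:,::-1])
cv2.imwrite("pics/both9.png",np.hstack([cv2.resize(x,(400,300)) for x in(t,s)])[:,:,::-1])
s0=cv2.imread("pics/side0.png")[:,:,::-1];t0=cv2.imread("pics/top0.png")[:,:,::-1]
for a,b in((t0,s0),(t,s)):
    et=strip("top",a,(186,205,362,245))[1];es=strip("side",b,(240,160,340,285))[1]
    print(et,es,[tri(p,q) for p,q in zip(et,es)])
```

```text
10.35 pos [ 0.3256 -0.0668  0.2085] F [ 0.2  -0.26 -0.09] w 0.0006
along -129.5 across -206.5
shift [-206.5  129.6    7.7] turn [ 0.01 -0.24 -0.01]
[array([192.98895, 217.11539], dtype=float32), array([349.7937 , 232.15146], dtype=float32)] [array([254.08432, 270.82428], dtype=float32), array([327.0669 , 165.28029], dtype=float32)] [(array([0.56208416, 0.18866344, 0.05411225]), np.float64(0.00037877319568623984)), (array([ 0.52861996, -0.1081052 ,  0.06544822]), np.float64(0.0010372130875977504))]
[array([193.44312, 217.45784], dtype=float32), array([349.03534, 232.63756], dtype=float32)] [array([253.53784, 273.573  ], dtype=float32), array([329.127  , 169.63785], dtype=float32)] [(array([0.56264331, 0.1891327 , 0.0471359 ]), np.float64(0.0012508280790262199)), (array([ 0.5261507 , -0.10865811,  0.05494773]), np.float64(0.0038595993768196423))]
```

View pics/both9.png

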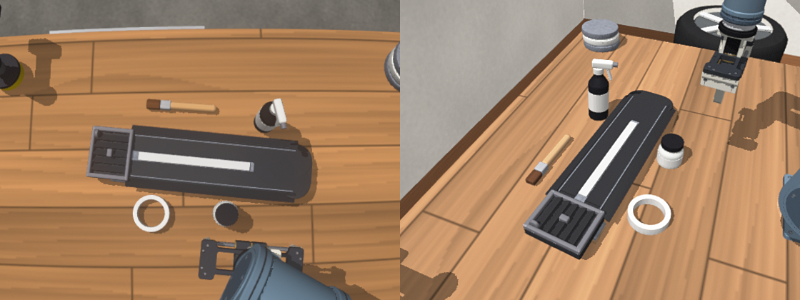

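Both views show the bystanders in place. The strip dropped about 7 mm at the vent end and 10.5 mm at the plain end. The absolute heights per end (47 and 55 mm) disagree by more than I like, so I take a closer look at both ends in the side view.

Run:
```python
import cv2,numpy as np
a=cv2.imread("pics/side0.png");b=cv2.imread("pics/side9.png")
f=lambda i,x,y:cv2.resize(i[y:y+42,x:x+56],(392,294),interpolation=cv2.INTER_CUBIC)
cv2.imwrite("pics/z.png",np.vstack([np.hstack([f(i,230,250),f(i,300,150)]) for i in(a,b)]))
```

```text
(no output)
```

View pics/z.png

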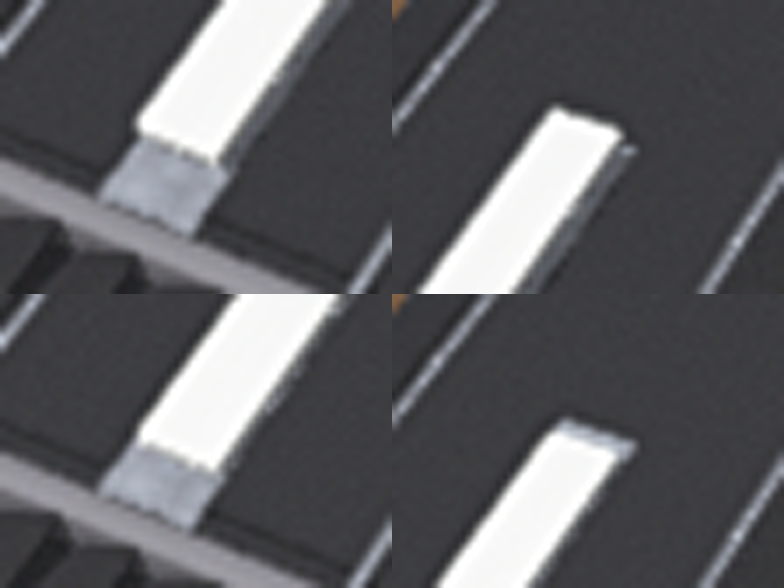

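The side crops show drops of about 6 mm (vent) and 11.7 mm (plain), which fits "home" at both ends to about 1 mm. The vent end could have tipped up when I pressed the plain end, so I'll confirm it with a light touch. Time allows.

Emit:
servo_tool(increments=[[-20,40,0,0,0,0,0],[-60,80,0,0,0,0,0],[-100,120,0,0,0,0,0],[-130,160,0,0,0,0,0],[-160,190,0,0,0,0,0]])

```text
clock: 10.77
ee_pos: [0.4816, 0.0766, 0.2093]
eef_rot: [0.055, 0.998, -0.0, 0.0]
wrist_force: [0.0, -0.1, -0.5]
gripper_width: 0.0005
```

Emit:
servo_tool(increments=[[-20,25,40,0,0,0,0],[-40,48,70,0,0,0,0],[-46,55,100,0,0,0,0],[-46,55,130,0,0,0,0],[-46,55,140,0,0,0,0]])

```text
clock: 11.18
ee_pos: [0.5292, 0.1254, 0.0641]
eef_rot: [0.054, 0.999, -0.001, -0.004]
wrist_force: [-1.3, -0.5, -1.2]
gripper_width: -0.0001
```

```bash
python3 -c "from h import *;go(.118,.055)"
```

```text
11.1833 pos [0.5292 0.1254 0.0641] F [-1.26 -0.47 -1.17] w -0.0001
along 83.9 across -25.1
shift [-25.3  34.1   8.9] turn [-0.1  -0.48  0.12]
```

Emit:
servo_tool(increments=[[0,0,0,0,0,0,0],[0,0,0,0,0,0,0]])

```text
clock: 11.35
ee_pos: [0.5319, 0.1246, 0.0696]
eef_rot: [0.055, 0.999, -0.0, -0.0]
wrist_force: [0.6, 0.8, 0.0]
gripper_width: 0.0005
```

```bash
python3 -c "from h import *;go(.118,.055)"
```

```text
11.35 pos [0.5319 0.1246 0.0696] F [0.61 0.8  0.02] w 0.0005
along 83.4 across -22.4
shift [-22.4  34.6  14.6] turn [-0.02 -0.04  0.02]
```

Emit:
servo_tool(increments=[[-11,17,0,0,0,0,0],[-22,34,4,0,0,0,0],[-22,34,9,0,0,0,0],[-22,34,15,0,0,0,0],[-22,34,15,0,0,0,0]])

```text
clock: 11.77
ee_pos: [0.5569, 0.1558, 0.0546]
eef_rot: [0.055, 0.999, -0.0, -0.0]
wrist_force: [-0.3, 0.0, 0.0]
gripper_width: 0.0003
```

Emit:
servo_tool(increments=[[0,0,1,0,0,0,0],[0,0,2,0,0,0,0],[0,0,2.5,0,0,0,0],[0,0,2.5,0,0,0,0]])

```text
clock: 12.1
ee_pos: [0.5573, 0.1561, 0.0519]
eef_rot: [0.055, 0.999, -0.0, 0.0]
wrist_force: [0.3, 0.7, -0.6]
gripper_width: 0.0003
```

Emit:
servo_tool(increments=[[0,0,0.5,0,0,0,0],[0,0,1,0,0,0,0],[0,0,1,0,0,0,0]])

```text
clock: 12.35
ee_pos: [0.5574, 0.1564, 0.0508]
eef_rot: [0.054, 0.999, -0.0, 0.0]
wrist_force: [0.2, -0.8, 0.4]
gripper_width: 0.0004
```

Emit:
servo_tool(increments=[[0,0,0.4,0,0,0,0],[0,0,0.8,0,0,0,0],[0,0,0.8,0,0,0,0]])

```text
clock: 12.6
ee_pos: [0.5574, 0.1564, 0.0502]
eef_rot: [0.054, 0.999, -0.0, 0.0]
wrist_force: [-1.9, -1.2, 3.9]
gripper_width: 0.0005
```

The force starts only at z ≈ 51 mm and is stiff from there (felt), so the vent end is home. I retreat.

Emit:
servo_tool(increments=[[0,0,-10,0,0,0,0],[0,0,-40,0,0,0,0],[0,0,-80,0,0,0,0],[0,0,-120,0,0,0,0],[0,0,-160,0,0,0,0]])

```text
clock: 13.02
ee_pos: [0.5569, 0.1566, 0.212]
eef_rot: [0.054, 0.999, 0.0, -0.0]
wrist_force: [1.4, -0.8, 1.3]
gripper_width: 0.0007
```

Emit:
servo_tool(increments=[[35,0,0,0,0,0,0],[70,0,0,0,0,0,0],[105,0,0,0,0,0,0],[140,0,0,0,0,0,0],[170,0,0,0,0,0,0]])

```text
clock: 13.43
ee_pos: [0.386, 0.1752, 0.2103]
eef_rot: [0.054, 0.999, 0.0, -0.0]
wrist_force: [0.3, 0.2, 0.6]
gripper_width: 0.0006
```

Emit:
servo_tool(increments=[[0,0,0,0,0,0,0],[0,0,0,0,0,0,0],[0,0,0,0,0,0,0]])

```text
clock: 13.68
ee_pos: [0.3894, 0.1752, 0.2108]
eef_rot: [0.054, 0.999, 0.0, 0.001]
wrist_force: [-0.1, 1.0, 0.1]
gripper_width: 0.0004
```

Run:
```python
from h import *
s=arm.read_camera("side");s9=cv2.imread("pics/side9.png")[:,:,::-1]
for i in(s9,s):print(strip("side",i,(240,160,340,285))[1])
go(0,.2);print(arm.hand_in())
```

```text
[array([253.53784, 273.573  ], dtype=float32), array([329.127  , 169.63785], dtype=float32)]
[array([253.44579, 274.31104], dtype=float32), array([327.64368, 167.9607 ], dtype=float32)]
13.7333 pos [0.3897 0.1751 0.2105] F [ 0.07 -0.02  0.52] w 0.0005
along 117.9 across -169.3
shift [-169.2 -118.1   10.7] turn [0.03 0.1  0.03]
the job is handed in; nothing more can be done
None
```

I ran a closed fingertip along the strip from the vent end to the plain end, lifted the hand away and handed the job in. I think the strip is home, but my last check of the plain end is ambiguous.

- **Pressing:** the steady push was about 4 to 7 N downward. Contact force showed in every reading from about y = +117 to −131 mm.
- **After the run:** the side picture showed the strip had dropped about 6 mm at the vent end and 11.7 mm at the plain end. That fits home at both ends, and the strip's middle measured 51 mm. The loose things looked unmoved in a picture taken then; I did not look at them again after the later touch.
- **Vent end:** I touched it again lightly with about 4 N. Force appeared only at 50 to 51 mm, so that end is home.
- **Plain end:** at the end of the run the fingertip was at 49.5 mm there with about 6 N.

**Checks that disagreed:**
- Absolute end heights from the two cameras were poor: 47 mm at the vent end and 55 mm at the plain end.
- After the vent-end touch, the last side picture put the plain end about 1.5 px left and 1.7 px higher than before. This could be a change in shadow on the colour mask, or the touch may have tipped that end up by a few millimetres. I handed in within the same script that printed these numbers, so I did not press the plain end again.

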